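# Mesh the spare clamp head into the empty socket and keep it pressed home

### The job

The grafting stand has three splined sockets, two of them already filled with clamp heads that hold oysters. Lift the spare clamp head out of its white pot, put its stem into the one empty socket, turn it until the splines mesh and slide it down against the spring until its collar is flush on the socket. Finish while still gripping it and keeping it pressed fully home (it would spring up if let go), and leave everything else on the table where it stands.

Things in the scene. Friction and masses are not known exactly. Their poses are not given: they have to be found in the camera images.
- spare: the spare clamp head, 0.21 to 0.31 kg, upright in the pot. Origin on its axis at the underside of its collar, z up. Steel collar 48 mm across, 6 mm thick; dark neck 22 mm square above it; two thin jaw prongs, 15 to 27 mm up, reach 47 mm out along +x; on top the blue grip; below the splined stem
- spare_grip (a point): middle of the spare's blue grip, 53 mm above its origin: 24 x 24 mm square, sides along the spare's x and y, 31 to 75 mm above the origin; grasp it from above on any two opposite sides
- spare_tip (a point): lower end of the spare's stem, 48 mm below its origin. Round steel pilot 19 mm across, last 5 mm tapered to 10 mm; on it four brass splines, a cross along the spare's x and y, 30 mm tip to tip, 6 mm wide, from the collar to 34 mm below it (last 3 mm slimmer). The pilot enters 14 mm before the splines meet the socket; they mesh at four yaws 90 degrees apart, 1 mm play a side
- pot: fixed white round pot, 56 mm across and 56 mm tall, on a foot 72 mm across; its hole is 40 mm wide, so the stem hangs free and the spare's collar rests on its rim. Origin at the centre of its underside
- base: wooden base board of the stand, fixed, 100 x 310 x 12 mm; the three sockets stand on it along its y axis, 100 mm apart. Origin at the centre of its underside
- socket_1: fixed dark steel socket with a bright top face, 48 x 48 mm, 60 mm tall. Origin on its axis at its underside, mouth 60 mm above. Hole: round bore 19.4 mm, crossed by two slots 8 mm wide, 32 mm end to end, along its own x and y, straight down the full height. Each socket has its own yaw. Brass lock screw sticks out 12 mm at its -x side. Two sockets are filled by holder_1, holder_2; one (it varies) is empty
- socket_2: a socket just like socket_1
- socket_3: a socket just like socket_1
- holder_1: a clamp head already locked in one of the three sockets, fixed; same steel collar and 24 mm square blue grip as the spare, with a grey-brown oyster shell in its jaws, reaching 80 mm out from its axis along its own +x. Origin on its axis at the collar's underside, on the socket's mouth; top 75 mm above the origin
- holder_2: a second locked clamp head just like holder_1
- plunger (a joint): the brass spring plunger, 16 mm across, in the empty socket: 0 = up, its top 38 mm below the mouth; grows downwards to 0.013 m. The pilot meets it when the collar is still 10 mm above the mouth; with the collar flush it reads about 0.010. The spring pushes up with 3.6 N at 0 and 9.6 N at 0.010, more than the spare's weight
- wedge: bystander: loose dark wooden block, 90 x 32 x 18 mm; origin at the centre of its underside
- spatula: bystander: loose spatula lying flat, 170 mm long along its x
- bottle: bystander: loose amber bottle, 44 mm across, 100 mm tall; origin under its centre
- jar: bystander: loose white jar with blue cap, 60 mm across, 60 mm tall; origin under its centre
- bowl: bystander: loose small blue bowl of white beads, 76 mm across, 26 mm tall; origin under its centre
- shell: bystander: loose grey-brown oyster shell, 72 mm across, 21 mm thick; origin under its centre
- mug: bystander: loose white mug, 72 mm across, 85 mm tall; origin under its centre

How it is judged:
On the way, in this order (a step that is already met when the one before it is completed fails the run):
1. the spare clamp head is lifted clear of its pot (z of spare in the frame of pot above 0.115 m), for 0.1 s.
2. its splines have meshed in the empty socket (collar less than 20 mm above the mouth, on the axis, upright) (((horizontal distance between spare and socket_1 below 0.003 m and z of spare in the frame of socket_1 below 0.08 m) or (horizontal distance between spare and socket_2 below 0.003 m and z of spare in the frame of socket_2 below 0.08 m) or (horizontal distance between spare and socket_3 below 0.003 m and z of spare in the frame of socket_3 below 0.08 m)) and angle between spare's own z axis and vertical below 0.06 rad), for 0.05 s.
At the end, for the whole second after the job is handed in: The spare is in the empty socket, within 3 mm of its axis, tilted less than 0.06 rad, its collar at most 2.5 mm above the socket's mouth, the spring plunger down by more than 7.5 mm, the spare at rest and the fingers still pressing on it with more than 1 N (((horizontal distance between spare and socket_1 below 0.003 m and z of spare in the frame of socket_1 below 0.0625 m) or (horizontal distance between spare and socket_2 below 0.003 m and z of spare in the frame of socket_2 below 0.0625 m) or (horizontal distance between spare and socket_3 below 0.003 m and z of spare in the frame of socket_3 below 0.0625 m)) and angle between spare's own z axis and vertical below 0.06 rad and value of joint plunger above 0.0075 m and contact force between the fingers and spare above 1 N and linear speed of spare below 0.02 m/s); the arm keeps its last pose, push and grip.
It fails at once if one of the loose bystanders is moved by more than 25 mm (distance of any of wedge, spatula, bottle, jar, bowl, shell, mug from where it was at the start of the episode above 0.025 m).
It also fails if it takes over 38 s, if anything falls off the work surface, if the arm or the gripper's body presses on something with over 40 N, if the wrist force passes 120 N, or if a joint passes its speed limit or range.

### The arm

A 6-joint arm with a two-finger parallel gripper is mounted at the origin on the work surface. World frame = base frame: x ahead of the robot, y to its left, z up, the work surface at z = 0. Lengths are in m, angles in rad, forces in N, time in s.
With the tool pointing down it reaches from about 0.375 to 0.9 m from the base axis. Payload 3.1 kg.
Tool frame: the origin (TCP) lies on the front face of the gripper's body, between the roots of the fingers; the fingertips stand 70 mm ahead of it and the grasp point (between the pads) lies 51 mm ahead of it; z points along the fingers, y is the line along which they close (so a half turn about z gives the same grasp; the last joint's range is limited). The gripper opens to 87 mm and grips with 3 to 60 N. Pads are 19 mm wide; open, the fingers measure 117 mm over their backs; the gripper's body (75 mm by 190 mm) begins 51 mm behind the grasp point.
Start: joints at [1.095, 0.527, 1.433, -0, 1.181, -0.178], TCP at [0.183, 0.597, 0.292] pointing down, gripper open.
Joint ranges: [-3.08, 3.08], [-0.75, 2.2], [0.22, 2.44], [-1.43, 4.57], [0, 2.65], [-2.85, 2.85]. Speed limits (rad/s): [2.79, 2.79, 3.14, 3.14, 3.14, 3.14].

### API

Orientations are given as a unit quaternion [w, x, y, z].
In Python, from plant import arm gives the robot as it stands.
- The arm moves only by the tool step_arm, never from a script. Its argument "series" is a list of rows, each a list of 3 entries, a list of its own where there are three numbers: the shift along the world's x, y, z scaled (see below), then the turn, a rotation vector about the world's x, y, z scaled (see below), then the opening, from 0 (shut) to 1 (fully open). In form: [[[tx, ty, tz], [rx, ry, rz], fingers], ...]. A call has 1 to 5 rows; each row shifts and turns the commanded pose from where the row before left it; what a row does not reach is not made up. The controller multiplies each number of a shift by 80 mm and each number of a turn by 180 degrees. A row lasts 1/8 s, in which the tool goes at most 62.5 mm and 10.7 degrees, less where a joint would pass 70% of its speed; a pose out of reach is approached as far as the arm can. A call with a number of a shift or a turn outside -1 to 1 is refused whole. A call with a gripper value outside its range is refused whole. The fingers move at their own pace and stop on an object; "newtons" is the grip in N (left out, the last holds). Time passes only in rows, so rows that do not move let the fingers close. It gives the time, the measured TCP pose, the force, the opening and the grip force at its end, in the units of the state.
- arm.state(): the state, without advancing time (a new reading comes with each control period).
- arm.snapshot(name): name is "scene" or "top" or "wrist"; returns a dict with "color" (480x640x3 uint8, red, green, blue), "range_z" (480x640 float32, m along the optical axis (not along the pixel's ray), 0 where there is no reading), "K" (3x3 intrinsics, pixels), "origin" and "attitude" of the camera in the world; the wrist camera has in their place "hand_eye" (4x4, takes a point from camera to tool coordinates, whose origin is the TCP and whose axes are the flange's). Camera axes: x right, y down, z forward; pixel columns grow to the right and rows downward; lengths in m; the calibration is good to about 2 mm. A picture is of the moment at which its call begins: read the wrist's pose just before it.
- arm.hand_in(): hands the job in; it is judged then, once.
The state is a dict: "t": time; "joints": joint angles; "qd": joint speeds; "tau": joint torques, N m; "tcp_pos": TCP position; "eef_rot": TCP orientation; "ft_force": force on the tool from outside, world axes, zero at the start; "ft_torque": the same for the moment, N m; "width": finger opening in m; "grasp_force": force on a finger pad.
Only numpy, scipy, OpenCV 4.12 (cv2) and the standard library are available. Lean on these libraries where they do the work, as an engineer would, in place of code of your own. Each camera call takes 0.05 s, during which the arm holds its last target. There are 200 camera calls.

## Working session

There is one attempt and no reset: what is moved stays moved. The work goes in short steps, Python scripts to look and compute and a tool call to move; the robot and the scene stay as the last step left them, time stands still between calls to the robot, and variables do not carry over. Pictures are saved under pics/ and viewed, at most 10 in all, crops included, and the job is handed in when it is done.

Besides the shell and the picture viewer there is one more tool, called after "Emit:" as name([rows], argument=value, ...), one row to a line, values as JSON. step_arm: Moves the arm, as the interface text tells. Shifts and turns lie within -1 to 1; 1 stands for 80 mm of shift or 180 degrees of turn. Its arguments: {"type":"object","properties":{"series":{"type":"array"},"newtons":{"type":"number"}},"required":["series"]}

```bash
mkdir -p pics; cat > h.py <<'E'
import numpy as np, cv2, pickle
from plant import arm
from scipy.spatial.transform import Rotation as R
def rot(a):
    a=np.array(a,float)
    return a if a.shape==(3,3) else R.from_quat(a[[1,2,3,0]]).as_matrix()
def snap(n,f=None):
    s=arm.state(); d=arm.snapshot(n)
    if n=='wrist':
        T=np.eye(4);T[:3,:3]=rot(s['eef_rot']);T[:3,3]=s['tcp_pos'];M=T@np.array(d['hand_eye'])
    else:
        M=np.eye(4);M[:3,:3]=rot(d['attitude']);M[:3,3]=d['origin']
    d['M']=M
    K=np.array(d['K']);v,u=np.mgrid[:480,:640];z=d['range_z']
    P=np.stack([(u-K[0,2])/K[0,0]*z,(v-K[1,2])/K[1,1]*z,z],-1)
    d['P']=P@M[:3,:3].T+M[:3,3]
    if f: cv2.imwrite('pics/'+f,d['color'][:,:,::-1])
    return d
def ray(d,uv,h):
    K=np.array(d['K']);uv=np.atleast_2d(uv).astype(float)
    r=np.c_[(uv[:,0]-K[0,2])/K[0,0],(uv[:,1]-K[1,2])/K[1,1],np.ones(len(uv))]@d['M'][:3,:3].T
    o=d['M'][:3,3]
    return o+r*((h-o[2])/r[:,2])[:,None]
E
python3 - <<'E'
from h import *
s=arm.state();print(s)
for n in('top','scene'):
    d=snap(n,n+'.png');print(n,d['M'].round(3).tolist(),d['K'])
    hsv=cv2.cvtColor(d['color'],cv2.COLOR_RGB2HSV)
    m=cv2.inRange(hsv,(95,90,50),(130,255,255))
    k,l,st,c=cv2.connectedComponentsWithStats(m)
    for i in range(1,k):
        if st[i,4]>60:
            p=d['P'][l==i];print(c[i].round(),st[i,4],np.median(p,0).round(3),np.percentile(p[:,2],95).round(3))
E
```

```text
{'t': 0.0, 'joints': array([ 1.09448490e+00,  5.28482644e-01,  1.43389543e+00, -1.79918584e-05,
        1.18139385e+00, -1.78509747e-01]), 'qd': array([-0.00138429, -0.00214872,  0.00173926,  0.00014758, -0.00048607,
        0.00040356]), 'tau': array([-5.79813022e-04, -4.40032876e+01, -1.76592100e+01,  6.33171550e-02,
        5.80625923e-02, -1.56423148e-04]), 'tcp_pos': array([0.1830977 , 0.59697058, 0.29126354]), 'eef_rot': array([-3.42540956e-04,  1.48347750e-01,  9.88934658e-01, -1.03442578e-03]), 'ft_force': array([ 0.0468543 , -0.99150269,  0.17127759]), 'ft_torque': array([0.03667143, 0.01914924, 0.02377014]), 'grasp_force': 0.0, 'width': 0.08690670807870428}
top [[-0.008, -0.998, 0.06, 0.498], [-1.0, 0.008, -0.01, 0.044], [0.009, -0.06, -0.998, 1.253], [0.0, 0.0, 0.0, 1.0]] [[602.16916156   0.         320.07461363]
 [  0.         602.16916156 235.59813774]
 [  0.           0.           1.        ]]
[253.   5.] 793 [ 1.191  0.197 -0.273] -0.265
[610. 216.] 8110 [ 0.608 -0.567  0.019] 0.098
[500. 184.] 582 [ 0.669 -0.328  0.06 ] 0.064
[435. 192.] 819 [ 0.662 -0.21   0.013] 0.0
[... 219 characters left out ...]
0.807, 0.948], [0.0, 0.0, 0.0, 1.0]] [[537.75024395   0.         307.98765179]
 [  0.         537.75024395 240.06555944]
 [  0.           0.           1.        ]]
[236.  21.] 529 [-0.873 -0.16  -0.324] 0.253
[404.  15.] 6448 [-0.87   0.538 -0.293] -0.163
[562.  18.] 224 [-0.663  1.129 -0.235] 0.238
[548.  26.] 118 [-0.659  1.06  -0.263] 0.305
[558.  40.] 577 [-0.664  1.157 -0.324] -0.296
[628. 167.] 270 [-0.073  1.262 -0.475] -0.456
[173. 204.] 319 [ 0.493 -0.239  0.121] 0.134
[408. 215.] 330 [0.565 0.221 0.136] 0.149
[ 25. 262.] 5825 [ 0.543 -0.551  0.034] 0.1
[361. 228.] 329 [0.593 0.126 0.137] 0.149
[194. 299.] 712 [ 0.649 -0.21   0.015] 0.028
[125. 301.] 636 [ 0.674 -0.328  0.061] 0.064
```

View pics/top.png

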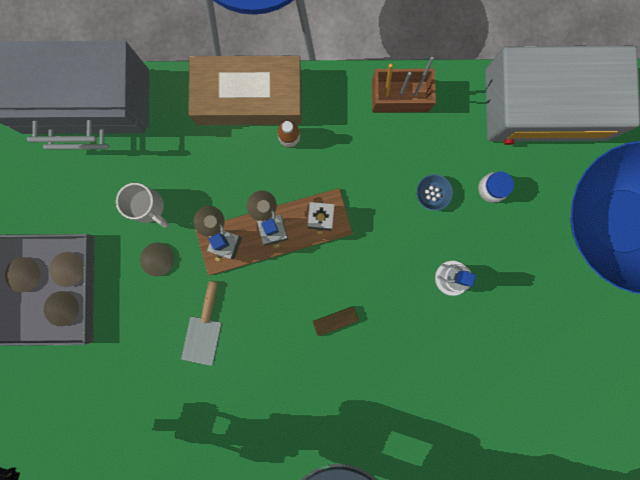

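View pics/scene.png

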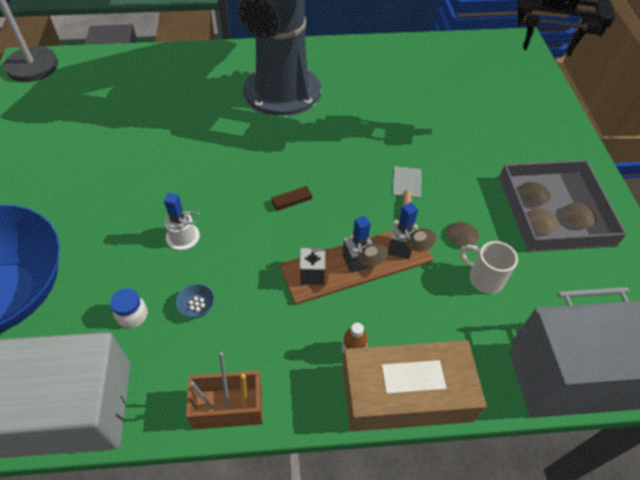

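Top view: the empty socket (cross hole) is at about (321,215), the two filled ones at (270,230) and (222,243), and the spare in the pot is at about (455,278) with its grip at (465,278).

```bash
python3 - <<'E'
from h import *
d=snap('top'); w=snap('wrist'); print(np.array(w['hand_eye']).round(3).tolist(), w['K'][0])
hsv=cv2.cvtColor(d['color'],cv2.COLOR_RGB2HSV)
def rect(m,h,name):
    c=max(cv2.findContours(m.astype(np.uint8),0,1)[0],key=cv2.contourArea)
    p=ray(d,cv2.boxPoints(cv2.minAreaRect(c)),h);e=p[1]-p[0]
    print(name,p.mean(0).round(4),np.degrees(np.arctan2(e[1],e[0]))%90,np.linalg.norm(e),np.linalg.norm(p[2]-p[1]))
z=d['P'][:,:,2]
b=cv2.inRange(hsv,(95,90,50),(130,255,255))>0
v,u=np.mgrid[:480,:640]
def near(x,y,r):return abs(u-x)+abs(v-y)<r
rect(b&near(465,278,30)&(z>.125),.131,'spare')
rect(b&near(269,227,22)&(z>.14),.147,'h1')
rect(b&near(218,241,22)&(z>.14),.147,'h2')
rect((abs(z-.072)<.008)&near(321,215,32),.072,'sock')
rect(near(330,320,60)&(z>.01)&(z<.03),.018,'wedge')
E
```

```text
[[0.0, -0.97, -0.243, 0.065], [1.0, 0.0, -0.001, 0.001], [0.001, -0.243, 0.97, -0.091], [0.0, 0.0, 0.0, 1.0]] [371.3816585    0.         321.62519143]
spare [ 0.4833 -0.2416  0.131 ] 70.2827139751949 0.023626409342167323 0.02469649477610024
h1 [0.5824 0.1263 0.147 ] 21.478842838743333 0.023551396394852753 0.024362336126235323
h2 [0.556  0.2222 0.147 ] 26.30553763345705 0.024526905857517493 0.023932448323241033
sock [0.6093 0.0301 0.072 ] 84.16040603633128 0.048530988551341234 0.04793828033746058
wedge [0.3982 0.0013 0.018 ] 19.914965525433786 0.08971887398738057 0.03275326697653834
```

Emit:
step_arm([
  [[0.44, -0.59, 0], [0, 0, 0], 1],
  [[0.44, -0.59, 0], [0, 0, 0], 1],
  [[0.44, -0.59, 0], [0, 0, 0], 1],
  [[0.44, -0.59, 0], [0, 0, 0], 1],
  [[0.44, -0.59, 0], [0, 0, 0], 1],
])

```text
t: 0.82
tcp_pos: [0.3603, 0.3599, 0.2923]
eef_rot: [0.0, 0.148, 0.989, 0.0]
ft_force: [0.4, 0.6, 0.4]
width: 0.0868
grasp_force: 0.0
```

Emit:
step_arm([
  [[0.44, -0.59, 0], [0, 0, 0], 1],
  [[0.44, -0.59, 0], [0, 0, 0], 1],
  [[0.44, -0.59, 0], [0, 0, 0], 1],
  [[0.44, -0.59, 0], [0, 0, 0], 1],
  [[0.44, -0.59, 0], [0, 0, 0], 1],
])

```text
t: 1.45
tcp_pos: [0.5363, 0.1238, 0.2923]
eef_rot: [0.0, 0.148, 0.989, 0.0]
ft_force: [0.3, 0.9, -0.1]
width: 0.0869
grasp_force: 0.0
```

Emit:
step_arm([
  [[0.44, -0.59, 0], [0, 0, 0], 1],
  [[0.44, -0.59, 0], [0, 0, 0], 1],
  [[0, 0, 0], [0, 0, 0], 1],
])

```text
t: 1.82
tcp_pos: [0.6085, 0.0271, 0.292]
eef_rot: [0.001, 0.151, 0.989, -0.0]
ft_force: [-0.9, 0.6, -0.1]
width: 0.0869
grasp_force: 0.0
```

```bash
cat >> h.py <<'E'
def rect(d,m,h,name):
    m=cv2.morphologyEx(m.astype(np.uint8),cv2.MORPH_OPEN,np.ones((3,3)))
    c=max(cv2.findContours(m,0,1)[0],key=cv2.contourArea)
    hp=ray(d,c.reshape(-1,2),h)[:,:2].astype(np.float32)
    (x,y),wh,a=cv2.minAreaRect(hp*1000)
    print(name,round(x,1),round(y,1),'mm yaw',round(a%90,2),wh)
E
python3 - <<'E'
from h import *
d=snap('wrist','w1.png');P=d['P']
nr=np.hypot(P[...,0]-.609,P[...,1]-.030)<.042
rect(d,nr&(abs(P[...,2]-.072)<.006),.072,'sock')
print(np.median(P[nr&(abs(P[...,2]-.072)<.01)][:,2]))
# hole pixels: dark, within the top face
g=cv2.cvtColor(d['color'],cv2.COLOR_RGB2GRAY)
u,v=[ (np.where(nr)[i].min(),np.where(nr)[i].max()) for i in (1,0)];print(u,v)
pickle.dump(d,open('w1.pkl','wb'))
E
```

```text
sock 611.5 31.8 mm yaw 84.28 (47.784053802490234, 48.52559280395508)
0.07073141250666659
(np.int64(65), np.int64(572)) (np.int64(166), np.int64(479))
```

View pics/w1.png

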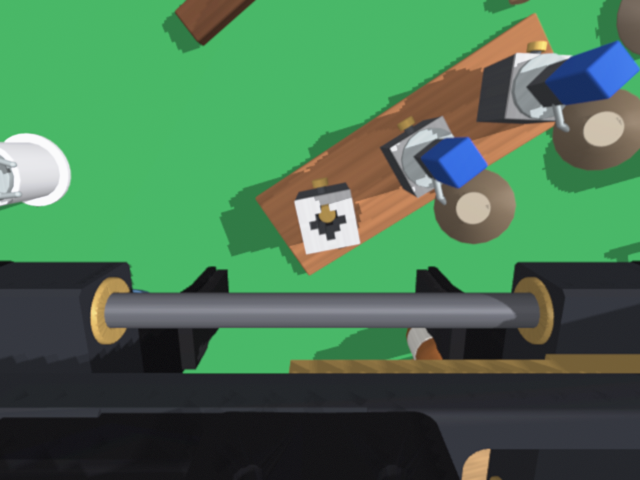

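Wrist view: the empty socket's face is at (327,219) with its cross hole clearly visible, and holder 1 is next to it at right. Now to the spare.

Emit:
step_arm([
  [[-0.31, -0.68, 0], [0, 0, 0], 1],
  [[-0.31, -0.68, 0], [0, 0, 0], 1],
  [[-0.31, -0.68, 0], [0, 0, 0], 1],
  [[-0.31, -0.68, 0], [0, 0, 0], 1],
  [[-0.31, -0.68, 0], [0, 0, -0.015], 1],
])

```text
t: 2.5
tcp_pos: [0.4805, -0.2405, 0.2923]
eef_rot: [-0.0, 0.171, 0.985, 0.0]
ft_force: [0.7, 0.7, -0.3]
width: 0.087
grasp_force: 0.0
```

Emit:
step_arm([
  [[0, 0, 0], [0, 0, 0], 1],
  [[0, 0, 0], [0, 0, 0], 1],
])

```text
t: 2.75
tcp_pos: [0.4814, -0.2394, 0.2921]
eef_rot: [-0.0, 0.171, 0.985, 0.001]
ft_force: [1.4, 0.4, 0.1]
width: 0.0871
grasp_force: 0.0
```

```bash
python3 - <<'E'
from h import *
d=snap('wrist','w2.png');P=d['P']
hsv=cv2.cvtColor(d['color'],cv2.COLOR_RGB2HSV)
b=cv2.inRange(hsv,(95,90,50),(130,255,255))>0
nr=np.hypot(P[...,0]-.483,P[...,1]+.2416)<.03
m=b&nr&(abs(P[...,2]-.131)<.006)
rect(d,m,.131,'spare'); print(np.median(P[m],0))
q=P[nr|(np.hypot(P[...,0]-.483,P[...,1]+.2416)<.06)]; q=q[(q[:,2]>.068)&(q[:,2]<.088)]
r=q[:,:2]-[.483,-.2416]; k=np.hypot(*r.T)>.03
print('prong',k.sum(),r[k].mean(0), np.degrees(np.arctan2(*r[k].mean(0)[::-1])))
E
```

```text
spare 484.8 -240.8 mm yaw 70.8 (23.22737693786621, 24.133790969848633)
[ 0.48480877 -0.24070622  0.1296233 ]
prong 299 [0.0145055 0.0337227] 66.72549352653101
```

View pics/w2.png

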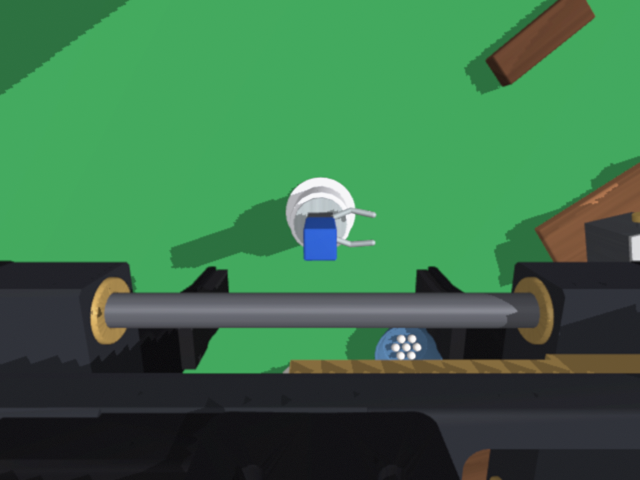

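The spare's grip is at (320,240), with its prongs pointing right (world yaw about 70°). The fingers are already aligned with it, so I descend and grip.

Emit:
step_arm([
  [[0.02, -0.02, -0.55], [0, 0, 0], 1],
  [[0, 0, -0.55], [0, 0, 0], 1],
  [[0, 0, -0.35], [0, 0, 0], 1],
  [[0, 0, -0.2], [0, 0, 0], 1],
  [[0, 0, 0], [0, 0, 0], 0],
], newtons=40)

```text
t: 3.42
tcp_pos: [0.4835, -0.2411, 0.1595]
eef_rot: [-0.001, 0.171, 0.985, 0.001]
ft_force: [0.1, -0.9, 0.1]
width: 0.0824
grasp_force: 0.0
```

Emit:
step_arm([
  [[0, 0, 0], [0, 0, 0], 0],
  [[0, 0, 0], [0, 0, 0], 0],
  [[0, 0, 0], [0, 0, 0], 0],
  [[0, 0, 0], [0, 0, 0], 0],
])

```text
t: 3.92
tcp_pos: [0.4834, -0.2427, 0.1607]
eef_rot: [0.0, 0.172, 0.985, -0.0]
ft_force: [-0.4, 0.7, -0.9]
width: 0.0451
grasp_force: 0.0
```

Emit:
step_arm([
  [[0, 0, 0], [0, 0, 0], 0],
  [[0, 0, 0], [0, 0, 0], 0],
  [[0, 0, 0], [0, 0, 0], 0],
  [[0, 0, 0], [0, 0, 0], 0],
])

```text
t: 4.42
tcp_pos: [0.4833, -0.2423, 0.1601]
eef_rot: [-0.0, 0.172, 0.985, 0.0]
ft_force: [-0.5, 0.5, -0.2]
width: 0.0236
grasp_force: 40.0
```

```bash
python3 - <<'E'
from h import *
s=arm.state();print(s['width'],s['grasp_force'],s['ft_force'],s['tcp_pos'],s['eef_rot'],s['joints'])
E
```

```text
0.023551342331598814 39.97426610207185 [-0.48177235  0.53025602 -0.16849284] [ 0.48328676 -0.24234603  0.16014972] [-1.59643047e-04  1.71632641e-01  9.85160992e-01  1.76568384e-04] [-6.71660626e-01  6.10785906e-01  1.75736769e+00  2.24923698e-04
  7.73888440e-01 -1.89764452e+00]
```

Emit:
step_arm([
  [[0, 0, 0.4], [0, 0, 0], 0],
  [[0, 0, 0.6], [0, 0, 0], 0],
  [[0, 0, 0.6], [0, 0, 0], 0],
  [[0, 0, 0.1], [0, 0, 0], 0],
  [[0, 0, 0], [0, 0, 0], 0],
])

```text
t: 5.05
tcp_pos: [0.4829, -0.2422, 0.2958]
eef_rot: [-0.0, 0.172, 0.985, 0.0]
ft_force: [-0.8, -0.7, -3.2]
width: 0.0239
grasp_force: 40.0
```

Emit:
step_arm([
  [[0.2, 0.42, 0], [0, 0, -0.053], 0],
  [[0.2, 0.42, 0], [0, 0, -0.053], 0],
  [[0.2, 0.42, 0], [0, 0, -0.053], 0],
  [[0.2, 0.42, 0], [0, 0, -0.053], 0],
  [[0.2, 0.42, 0], [0, 0, -0.053], 0],
])

```text
t: 5.68
tcp_pos: [0.5625, -0.0731, 0.2932]
eef_rot: [-0.003, 0.558, 0.83, -0.001]
ft_force: [-0.3, -0.0, -2.6]
width: 0.0237
grasp_force: 40.0
```

Emit:
step_arm([
  [[0.2, 0.42, 0], [0, 0, -0.053], 0],
  [[0.2, 0.42, 0], [0, 0, -0.053], 0],
  [[0.2, 0.42, 0], [0, 0, -0.053], 0],
  [[0, 0, 0], [0, 0, 0], 0],
  [[0, 0, 0], [0, 0, 0], 0],
])

```text
t: 6.3
tcp_pos: [0.6101, 0.0262, 0.2939]
eef_rot: [-0.002, 0.743, 0.669, -0.002]
ft_force: [-0.2, -0.9, -2.6]
width: 0.0234
grasp_force: 40.0
```

```bash
python3 - <<'E'
from h import *
d=snap('wrist','w3.png');s=arm.state();M=rot(s['eef_rot'])
print(s['tcp_pos'],'tool y yaw',np.degrees(np.arctan2(M[1,1],M[0,1])),M[:,2],s['ft_force'],s['joints'])
P=d['P'];nr=np.hypot(P[...,0]-.610,P[...,1]-.031)<.042
m=nr&(abs(P[...,2]-.071)<.006);print(m.sum())
if m.sum()>200: rect(d,m,.072,'sock')
E
```

```text
[0.6102918  0.02570049 0.29440432] tool y yaw -6.064545239786591 [-3.95989442e-03  1.92467536e-05 -9.99992159e-01] [ 0.47195767 -0.36268259 -2.19558051] [-1.40437416e-01  5.07154398e-01  1.46489378e+00 -5.80452176e-04
  1.17346815e+00 -3.43662609e-02]
1728
sock 612.7 36.1 mm yaw 84.04 (40.75333786010742, 47.75200271606445)
```

View pics/w3.png

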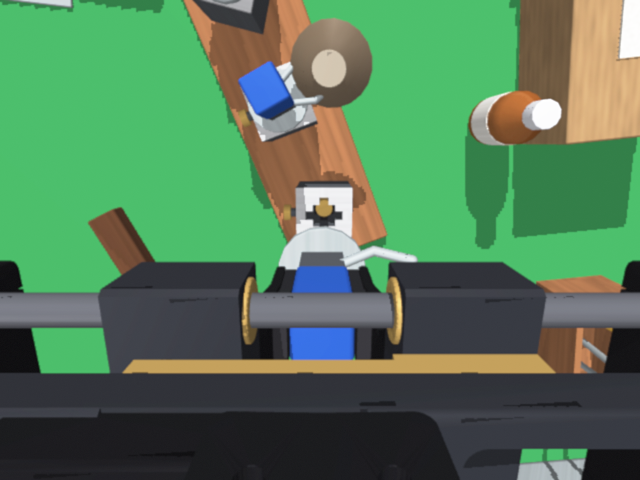

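The spare hangs right in front of the socket in this view, whose cross hole is at (324,214), and the yaw matches. I correct y by about 4 mm and descend to the mouth.

Emit:
step_arm([
  [[0, 0.055, -0.3], [0, 0, 0], 0],
  [[0, 0, -0.4], [0, 0, 0], 0],
  [[0, 0, -0.1], [0, 0, 0], 0],
  [[0, 0, 0], [0, 0, 0], 0],
  [[0, 0, 0], [0, 0, 0], 0],
])

```text
t: 6.98
tcp_pos: [0.6122, 0.0302, 0.2335]
eef_rot: [0.001, 0.744, 0.668, 0.001]
ft_force: [0.5, 1.0, -2.4]
width: 0.0237
grasp_force: 40.0
```

Emit:
step_arm([
  [[0, 0, -0.04], [0, 0, 0], 0],
  [[0, 0, -0.04], [0, 0, 0], 0],
  [[0, 0, -0.04], [0, 0, 0], 0],
  [[0, 0, -0.03], [0, 0, 0], 0],
  [[0, 0, 0], [0, 0, 0], 0],
])

```text
t: 7.6
tcp_pos: [0.6112, 0.0307, 0.2199]
eef_rot: [-0.0, 0.744, 0.669, -0.0]
ft_force: [0.3, -0.1, -2.1]
width: 0.024
grasp_force: 40.0
```

Emit:
step_arm([
  [[0, 0, -0.03], [0, 0, 0], 0],
  [[0, 0, -0.03], [0, 0, 0], 0],
  [[0, 0, 0], [0, 0, 0], 0],
])

```text
t: 7.98
tcp_pos: [0.6113, 0.0309, 0.2152]
eef_rot: [-0.0, 0.744, 0.669, 0.0]
ft_force: [-0.1, 0.8, -2.7]
width: 0.024
grasp_force: 40.0
```

Emit:
step_arm([
  [[0, 0, -0.04], [0, 0, 0], 0],
  [[0, 0, -0.04], [0, 0, 0], 0],
  [[0, 0, -0.04], [0, 0, 0], 0],
  [[0, 0, 0], [0, 0, 0], 0],
])

```text
t: 8.48
tcp_pos: [0.6114, 0.0311, 0.2055]
eef_rot: [-0.0, 0.744, 0.669, 0.0]
ft_force: [0.0, 2.0, -3.3]
width: 0.0238
grasp_force: 40.0
```

Emit:
step_arm([
  [[0, 0, -0.06], [0, 0, 0], 0],
  [[0, 0, -0.06], [0, 0, 0], 0],
  [[0, 0, -0.06], [0, 0, 0], 0],
  [[0, 0, -0.04], [0, 0, 0], 0],
  [[0, 0, 0], [0, 0, 0], 0],
])

```text
t: 9.1
tcp_pos: [0.6114, 0.0311, 0.1877]
eef_rot: [-0.0, 0.744, 0.669, 0.0]
ft_force: [1.3, 5.1, -2.2]
width: 0.0235
grasp_force: 40.0
```

Emit:
step_arm([
  [[0, 0, -0.04], [0, 0, 0], 0],
  [[0, 0, -0.04], [0, 0, 0], 0],
  [[0, 0, -0.03], [0, 0, 0], 0],
  [[0, 0, 0], [0, 0, 0], 0],
], newtons=55)

```text
t: 9.6
tcp_pos: [0.6115, 0.0311, 0.1803]
eef_rot: [0.0, 0.744, 0.669, 0.0]
ft_force: [-0.1, 6.5, 4.3]
width: 0.0238
grasp_force: 55.0
```

Emit:
step_arm([
  [[0, 0.008, -0.025], [0, 0, 0], 0],
  [[0, 0, -0.025], [0, 0, 0], 0],
  [[0, 0, -0.01], [0, 0, 0], 0],
  [[0, 0, 0], [0, 0, 0], 0],
])

```text
t: 10.1
tcp_pos: [0.6116, 0.0313, 0.1762]
eef_rot: [0.0, 0.744, 0.669, 0.0]
ft_force: [-2.1, 4.5, 8.1]
width: 0.0234
grasp_force: 55.0
```

Emit:
step_arm([
  [[0, 0, -0.012], [0, 0, 0], 0],
  [[0, 0, -0.012], [0, 0, 0], 0],
  [[0, 0, 0], [0, 0, 0], 0],
  [[0, 0, 0], [0, 0, 0], 0],
])

```text
t: 10.6
tcp_pos: [0.6116, 0.0313, 0.1761]
eef_rot: [0.001, 0.744, 0.669, 0.0]
ft_force: [-3.5, 4.9, 19.1]
width: 0.0236
grasp_force: 55.0
```

```bash
python3 - <<'E'
from h import *
s=arm.state();print(s['tcp_pos'],s['ft_force'],s['grasp_force'])
d=snap('scene');P=d['P']
c=d['color'][190:310,270:450,::-1];cv2.imwrite('pics/s2.png',cv2.resize(c,None,fx=4,fy=4))
d=snap('wrist','w4.png')
E
```

```text
[0.61159275 0.03128885 0.1760983 ] [-3.50247467  4.85741648 19.13243356] 54.99666379764676
```

View pics/s2.png

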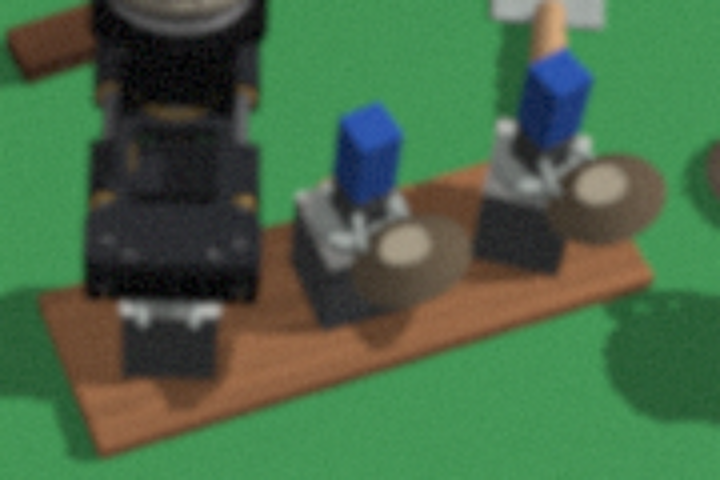

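The view shows the collar seated on the socket at about (170,310) in the crop. The force rose to 19 N with no further travel, which means a hard stop at z = 0.176, the expected flush height. Handing in.

```bash
python3 -c "
from plant import arm
print(arm.hand_in())"
```

```text
the job is handed in; nothing more can be done
None
```

The spare clamp head is meshed in the empty socket and pressed fully home, still gripped at 55 N. The job was handed in at about 10.7 s, but the interface gave no verdict.

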